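# Set the revolver depth stop of a drill stand and prove it with a dry stroke

## Task

Set the drill stand's depth stop to 5: stroke the black thumbwheel, pressing gently on it, until the 5 clicks into the window. Then push the carriage down by its red palm grip until you feel it land on the stop, hold it there a moment with light but definite pressure, without ramming it, and ease it back up to the top without letting it fly. Leave the jar, the offcut and the drill bit beside it alone.

Things in the scene. Friction and masses are not known exactly. Their poses are not given: they have to be found in the camera images.
- stand: Drill stand fixed to the bench: aluminium base 150 (x) x 300 (y) x 15 mm, two steel columns up to 225 mm. Origin: centre of the base's underside; front is -x, z up. At y -133 to -50 mm a dark blue cowl, 75 mm along x, flat top 80.4 mm up; the thumbwheel's crown stands out of it through a 38 x 27 mm slot. The carriage fills y -15 to 140, x -25 to 25 mm, 135 to 186 mm up at the top of its stroke.
- wheel_top (a point): Top of the black rubber thumbwheel's crown: fixed in the stand at x 0, y -115 mm, 85 mm above the bench. The wheel's axle runs along the stand's y, 55 mm above the bench; wheel 60 mm in diameter, 24 mm wide; its crown stands 4.6 mm out of the cowl, over 33 mm along x.
- revolver: Thumbwheel, number band and stop bolts on one axle (origin on the axle at stand x 0, y 0, 55 mm up). A flat fingertip pressed on the crown and stroked along the stand's x rolls it at about 10 to 18 N; under about 8 N the fingertip may slip on it. The wheel is rigid and does not give way, so touch down on it slowly (under 10 mm/s); more than 25 N would spoil its bearing.
- window (a point): Middle of the window (17 mm along x, 20 mm along y, in the cowl's top at stand x 0, y -82 mm, with a red mark on either side), at the surface of the number band 78 mm above the bench. Figures stand upright as seen from the stand's -x side.
- number5 (a point): Middle of the figure 5 printed on the number band; it turns with the thumbwheel and is at window when 5 is set.
- drum (a joint): Turn of wheel, numbers and stops together (rad), endless both ways. Numbers 1 to 8 every 0.785 rad: 0 shows 1, 0.785 shows 2 ... 3.14 (or -3.14) shows 5, -0.785 shows 8. Moving the crown to the stand's +x raises it, 30 mm per rad, 23.6 mm per number. A spring detent holds each number, resists with up to about 2.5 N at the rim, and past half-way (12 mm) pulls the wheel on into the next.
- grip_top (a point): Middle of the flat top of the red palm grip (40 mm in diameter, 28 mm high, upright) at the front of the dark blue carriage; at the top of the stroke at stand x -55, y 72 mm, 225 mm above the bench. It moves with the carriage.
- carriage (a joint): How far the carriage is pushed down (m): 0 at the top, at most 0.045. Springs push it up with about 3.5 N at the top and 0.12 N more per mm; let go, it flies up. It lands on the stop bolt of the number set; the bolts are screwed by hand and that of 5 is met somewhere between 0.020 and 0.035, only to be felt. The stop is hard: 3 N on it is a definite landing, over 15 N is ramming.
- head: The carriage on the columns, dark blue, with empty drill collar, red grip in front and, under it at stand x 0, y 0, a 12 mm square steel foot that lands on the stop bolts (foot's lower face 110 mm above the bench at the top of the stroke). Origin at stand x 0, y 0, 25 mm above that face.
- jar: Glass jar of screws with a steel lid, 56 mm in diameter, 65 mm high, standing on the bench; origin at the centre of its underside.
- offcut: Pine offcut 100 x 45 x 35 mm lying on the bench, origin at the centre of its underside.
- forstner: Steel 35 mm drill bit standing head down on the bench, 70 mm high, origin at the centre of its underside.

How it is judged:
By the outcome, as a careful person would: the job done as asked, in the order asked, and still so for the second after the job is handed in, with the robot touching nothing.
It also fails if it takes over 72 s, if anything falls off the work surface, if the arm or the gripper's body presses on something with over 40 N, if the wrist force passes 120 N, or if a joint passes its speed limit or range.

## Robot

A 6-joint arm with a two-finger parallel gripper is mounted at the origin on the work surface. World frame = base frame: x ahead of the robot, y to its left, z up, the work surface at z = 0. Lengths are in mm, angles in rad, forces in N, time in s.
With the tool pointing down it reaches from about 350 to 875 mm from the base axis. Payload 4.2 kg.
Tool frame: the origin (TCP) lies at the very end of the fingers, on their centre line; the grasp point (between the pads) lies 19 mm behind it; z points along the fingers, y is the direction in which the jaws open and shut (so a half turn about z gives the same grasp; the last joint's range is limited). The gripper opens to 85 mm and grips with 20 to 120 N. Pads are 22 mm wide; open, the fingers measure 114 mm over their backs; the gripper's body (76 mm by 85 mm) begins 54 mm behind the grasp point. The pads swing forward as they close: fully open they stand 13 mm farther back than shut.
Start: joints at [-1.076, 0.385, 0.008, 0, -1.194, -0.259], TCP at [146.03, -607.679, 231.312] pointing down, gripper open.
Joint ranges: [-3.14, 3.14], [-1.21, 2.06], [-1.07, 1.41], [-3.16, 2.05], [-2.99, -0.16], [-3.1, 3.1]. Speed limits (rad/s): [2.79, 2.79, 3.14, 3.14, 3.14, 3.14].

## Interface

Orientations are given as a unit quaternion [x, y, z, w].
In Python, from bench import arm, optics, job gives the robot as it stands.
- The arm moves only by the tool send_rows, never from a script. Its argument "steps" is a list that holds one entry, the list of rows, each a list of 5 numbers: the shift along the tool's x, y, z in cm, then the turn about the tool's z in rad, then the opening, from 0 (shut) to 1 (fully open). A call has 1 to 10 rows; each row shifts and turns the pose as measured when the row begins, along the tool's axes as they then stand; what a row does not reach is not made up. A row lasts 1/12 s, in which the tool goes at most 41.7 mm and 7.16 degrees, less where a joint would pass 70% of its speed; a pose out of reach is approached as far as the arm can. A call with a gripper value outside its range is refused whole. The fingers move at their own pace and stop on an object; the grip force is fixed at half the most. Time passes only in rows, so rows that do not move let the fingers close. It gives the time, the measured TCP pose, the force and the opening at its end, in the units of the state.
- arm.read_state(): the state, without advancing time (a new reading comes with each control period).
- optics.get_image(name): name is "scene" or "top"; returns (picture, depth): 420x560x3 uint8, blue, green, red; 420x560 float32, mm along the optical axis (not along the pixel's ray), 0 where there is no reading.
- optics.get_calibration(name): a dict with "K" (3x3 intrinsics, pixels), "k1" (the pictures are not rectified: a ray, as slopes to the right and down, at radius r is drawn at 1 + k1 r^2 times it, then the intrinsics apply), "rvec" (rotation vector, rad) and "tvec" (3), from world to camera coordinates, as OpenCV has them. Camera axes: x right, y down, z forward; pixel columns grow to the right and rows downward; lengths in mm; the calibration is good to about 2 mm. A picture is of the moment at which its call begins. get_calibration takes no time and is no camera call.
- job.job_done(): hands the job in, once; it reports no verdict.
The state is a dict: "clock": time; "joints": joint angles; "joint_vel": joint speeds; "joint_efforts": joint torques, N m; "position": TCP position; "ee_rot": TCP orientation; "contact_force": force on the tool from outside, world axes, zero at the start; "wrist_torque": the same for the moment, N m; "gripper_width": finger opening in mm.
Only numpy, scipy, OpenCV 4.12 (cv2) and the standard library are available. Lean on these libraries where they do the work, as an engineer would, in place of code of your own. Each camera call takes 0.05 s, during which the arm holds its last target. There are 200 camera calls.

## Working session

There is one attempt and no reset: what is moved stays moved. The work goes in short steps, Python scripts to look and compute and a tool call to move; the robot and the scene stay as the last step left them, time stands still between calls to the robot, and variables do not carry over. Pictures are saved under pics/ and viewed, about 8 in all and at most 12, crops included, and the job is handed in when it is done.

Besides the shell and the picture viewer there is one more tool, called after "Call:" as name(argument=value, ...), one argument or row to a line, values as JSON. send_rows: Moves the arm, as the interface text tells. Its arguments: {"type":"object","properties":{"steps":{"type":"array","items":{"type":"array","items":{"type":"array","items":{"type":"number"}}}}},"required":["steps"]}

```bash
mkdir -p pics
cat > h.py <<'E'
import numpy as np, cv2
from bench import arm, optics, job
def ray(name,u,v,z):
    c=optics.get_calibration(name);K=np.array(c["K"],float)
    x=(u-K[0,2])/K[0,0];y=(v-K[1,2])/K[1,1];rd=np.hypot(x,y);r=rd
    for _ in range(20): r=rd/(1+c["k1"]*r*r)
    s=r/rd if rd>0 else 1
    R=cv2.Rodrigues(np.array(c["rvec"],float))[0];t=np.array(c["tvec"],float).ravel()
    o=-R.T@t;d=R.T@np.array([x*s,y*s,1]);return o+d*(z-o[2])/d[2]
def proj(name,p):
    c=optics.get_calibration(name);K=np.array(c["K"],float)
    d=np.array([c["k1"],0,0,0],float)
    return cv2.projectPoints(np.array([p],float),np.array(c["rvec"],float),np.array(c["tvec"],float),K,d)[0].ravel()
E
python3 - <<'E'
from h import *
s=arm.read_state();print(s)
for n in("top","scene"):
    im,d=optics.get_image(n);cv2.imwrite(f"pics/{n}0.png",im);np.save(f"{n}0.npy",d);c=optics.get_calibration(n);print(c)
E
```

```text
{'clock': 0.0, 'joints': array([-1.07640568e+00,  3.85536841e-01,  6.61382739e-03, -4.71747953e-04,
       -1.19400641e+00, -2.58576308e-01]), 'joint_vel': array([-0.00038939, -0.00025397,  0.00050036, -0.0003917 ,  0.00084167,
        0.00080156]), 'joint_efforts': array([-6.32257488e-04, -3.92289770e+01,  1.88391173e+01,  4.18621883e+00,
       -4.76477449e-03,  8.01366951e-06]), 'position': array([ 145.87909369, -607.13057856,  230.23283878]), 'ee_rot': array([-1.17547678e-01,  9.93066643e-01,  1.07245142e-03, -1.88238197e-04]), 'contact_force': array([-0.5243734 ,  0.83374844, -0.47205563]), 'wrist_torque': array([0.03411685, 0.00365011, 0.04504763]), 'gripper_width': 85.03477306926858}
{'K': array([[433.11166274,   0.        , 286.53422788],
       [  0.        , 433.11166274, 209.27882841],
       [  0.        ,   0.        ,   1.        ]]), 'k1': -0.035704167792029395, 'rvec': array([ 2.19205987, -2.16895571,  0.05516371]), 'tvec': array([ 73.13293809, 608.77690639, 893.89890028])}
{'K': array([[386.76260598,   0.        , 278.858213  ],
       [  0.        , 386.76260598, 218.99651499],
       [  0.        ,   0.        ,   1.        ]]), 'k1': -0.02607399620944278, 'rvec': array([ 1.7474384 ,  2.04364837, -0.6390395 ]), 'tvec': array([  39.9593994 , -398.55436862, 1161.14666529])}
```

View pics/top0.png

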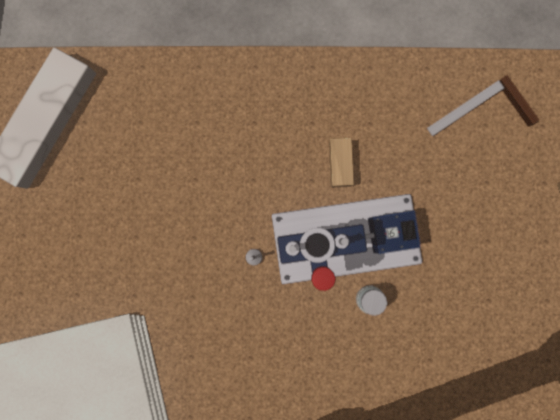

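View pics/scene0.png

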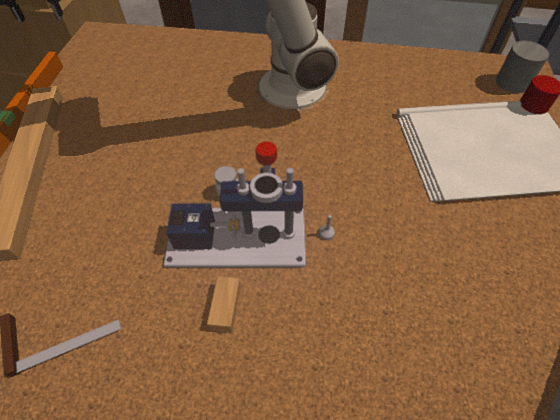

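Run:
```python
from h import *
im=cv2.imread("pics/top0.png")
# base corners: gray bright mask
hsv=cv2.cvtColor(im,cv2.COLOR_BGR2HSV)
m=((hsv[...,1]<50)&(hsv[...,2]>110)).astype(np.uint8);m[:185]=0;m[295:]=0;m[:,:265]=0;m[:,430:]=0
m[284:,340:]=0
m=cv2.morphologyEx(m,cv2.MORPH_OPEN,np.ones((3,3),np.uint8))
n,l,st,ce=cv2.connectedComponentsWithStats(m)
pts=np.argwhere(m)[:,::-1].astype(np.float32)
W=np.array([ray("top",u,v,15)[:2] for u,v in pts],np.float32)
r=cv2.minAreaRect(W);print(r);print(cv2.minAreaRect(pts))
def show(mask,z,name):
    v,u=np.nonzero(mask);c=(u.mean(),v.mean());print(name,c,len(u),ray("top",*c,z))
red=(((hsv[...,0]<8)|(hsv[...,0]>172))&(hsv[...,1]>180)&(hsv[...,2]>100));red[:,:300]=0;red[:260]=0;red[300:]=0;red[:,350:]=0
show(red,225,"grip")
a=cv2.resize(im[185:300,240:430],None,fx=4,fy=4,interpolation=cv2.INTER_CUBIC)
b=cv2.resize(im[205:255,370:430],None,fx=9,fy=9,interpolation=cv2.INTER_CUBIC)
b=cv2.rotate(b,cv2.ROTATE_180) if 0 else b
cv2.imwrite("pics/c1.png",b)
for p in pts[:0]:pass
d=np.load("top0.npy");print(d[228:236,388:396].mean())
```

```text
Traceback (most recent call last):
  File "h.py", line 4, in ray
    c=optics.get_calibration(name);K=np.array(c["K"],float)
ValueError: time passes only in moves, steps and waits
```

```bash
sed -i 's/^from bench.*/&\nC={n:optics.get_calibration(n) for n in("top","scene")}/; s/c=optics.get_calibration(name)/c=C[name]/' h.py
python3 - <<'E'
from h import *
im=cv2.imread("pics/top0.png")
hsv=cv2.cvtColor(im,cv2.COLOR_BGR2HSV)
m=((hsv[...,1]<50)&(hsv[...,2]>110)).astype(np.uint8);m[:185]=0;m[295:]=0;m[:,:265]=0;m[:,430:]=0
m[284:,340:]=0
m=cv2.morphologyEx(m,cv2.MORPH_OPEN,np.ones((3,3),np.uint8))
pts=np.argwhere(m)[:,::-1].astype(np.float32)
W=np.array([ray("top",u,v,15)[:2] for u,v in pts],np.float32)
r=cv2.minAreaRect(W);print(r);print(cv2.boxPoints(cv2.minAreaRect(pts)))
red=(((hsv[...,0]<8)|(hsv[...,0]>172))&(hsv[...,1]>180)&(hsv[...,2]>100));red[:,:300]=0;red[:260]=0;red[300:]=0;red[:,350:]=0
v,u=np.nonzero(red);c=(u.mean(),v.mean());print("grip",c,len(u),ray("top",*c,225))
b=cv2.resize(im[205:255,370:430],None,fx=10,fy=10,interpolation=cv2.INTER_CUBIC)
cv2.imwrite("pics/c1.png",b)
print("win",ray("top",392,232.5,78),"wheel",ray("top",408,231,83))
E
```

```text
((548.1504516601562, -47.053619384765625), (149.7783203125, 299.474365234375), 8.903532028198242)
[[270.8298  213.64268]
 [411.43607 192.96529]
 [421.77475 263.26843]
 [281.1685  283.9458 ]]
grip (np.float64(nan), np.float64(nan)) 0 [nan nan nan]
win [ 560.46807847 -129.49881866   78.        ] wheel [ 563.63879473 -159.7342296    83.        ]<stdin>:11: RuntimeWarning: Mean of empty slice.
  ret = ret.dtype.type(ret / rcount)
```

View pics/c1.png

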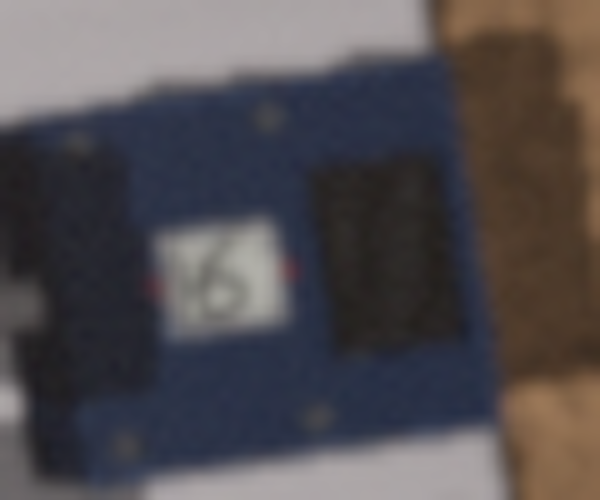

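Run:
```python
from h import *
im=cv2.imread("pics/top0.png");hsv=cv2.cvtColor(im,cv2.COLOR_BGR2HSV)
red=(((hsv[...,0]<10)|(hsv[...,0]>170))&(hsv[...,1]>150)&(hsv[...,2]>60)).astype(np.uint8)
red[:,:300]=0;red[:260]=0;red[300:]=0;red[:,350:]=0
v,u=np.nonzero(red);print(len(u));c,r=cv2.minEnclosingCircle(np.stack([u,v],1).astype(np.float32));print(c,r,u.mean(),v.mean(),ray("top",*c,225))
A=np.mean([optics.get_image("top")[0].astype(float) for _ in range(6)],0)
B=np.mean([optics.get_image("scene")[0].astype(float) for _ in range(6)],0)
a=cv2.resize(A[220:245,380:405],(400,400),interpolation=cv2.INTER_CUBIC)
b=cv2.rotate(cv2.resize(B[205:230,181:206],(400,400),interpolation=cv2.INTER_CUBIC),cv2.ROTATE_180)
cv2.imwrite("pics/c2.png",np.clip(np.hstack([a,b]),0,255).astype(np.uint8))
```

```text
417
(322.95159912109375, 278.2903137207031) 11.887602806091309 322.8465227817746 278.5227817745803 [482.97609197  16.09113359 225.        ]
```

View pics/c2.png

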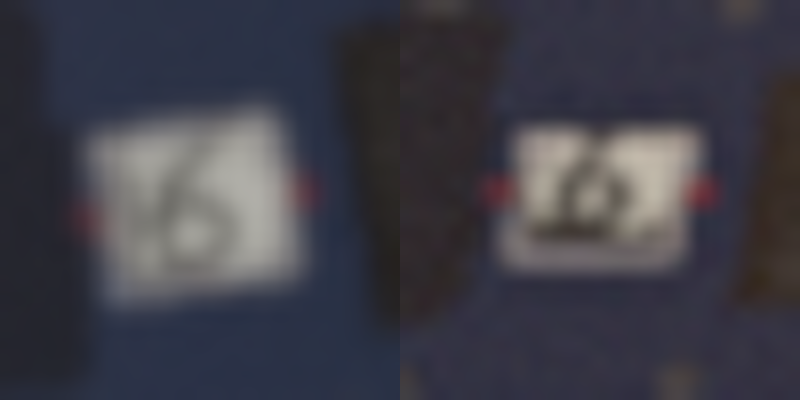

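Call:
send_rows(
  steps=[
    [[0,0,0,0.08,0],[-3,2.3,0,0,0],[-3,2.3,0,0,0],[-3,2.3,0,0,0],[-3,2.3,0,0,0],[-3,2.3,0,0,0],[-3,2.3,0,0,0],[-3,2.3,0,0,0],[-3,2.3,0,0,0],[-3,2.3,0,0,0]],
  ],
)

```text
clock: 1.53
position: [386.7, -358.5, 230.7]
ee_rot: [-0.069, 0.998, -0.001, 0.0]
contact_force: [0.6, -1.1, 0.6]
gripper_width: -0.1
```

Call:
send_rows(
  steps=[
    [[-3,2.3,0,-0.017,0],[-3,2.3,0,0,0],[-3,2.3,0,0,0],[-3,2.3,0,0,0],[-3,2.3,1,0,0],[-3,2.3,2,0,0],[-2,1.6,2,0,0],[0,0,1,0,0],[0,0,0,0,0]],
  ],
)

```text
clock: 2.28
position: [573.7, -161.0, 173.4]
ee_rot: [-0.083, 0.997, -0.003, 0.006]
contact_force: [-0.2, 0.1, 0.3]
gripper_width: -0.1
```

Call:
send_rows(
  steps=[
    [[-0.2,0.15,2,0,0],[0,0,2,0,0],[0,0,2,0,0],[0,0,1,0,0],[0,0,0.5,0,0],[0,0,0,0,0],[0,0,0,0,0],[0,0,0,0,0]],
  ],
)

```text
clock: 2.95
position: [577.6, -164.3, 102.2]
ee_rot: [-0.082, 0.997, -0.005, 0.01]
contact_force: [-0.9, -0.1, -0.2]
gripper_width: 0.2
```

```bash
cat > st.py <<'E'
from h import *
s=arm.read_state();p=s["position"];a=np.radians(8.9);c,q=np.cos(a),np.sin(a)
d=p[:2]-np.array([548.15,-47.05]);f=s["contact_force"]
print(round(s["clock"],2),"stand xyz",np.round([c*d[0]+q*d[1],-q*d[0]+c*d[1],p[2]],2),"F stand",np.round([c*f[0]+q*f[1],-q*f[0]+c*f[1],f[2]],2),np.round(s["ee_rot"],4))
E
python3 st.py
```

```text
2.95 stand xyz [  10.96 -120.36  102.21] F stand [-0.92  0.02 -0.21] [-0.0817  0.9966 -0.005   0.0101]
```

Call:
send_rows(
  steps=[
    [[0,0.5,0.3,0,0],[0,0,0.3,0,0],[0,0,0.2,0,0],[0,0,0.2,0,0],[0,0,0.1,0,0],[0,0,0,0,0],[0,0,0,0,0],[0,0,0,0,0]],
  ],
)

```text
clock: 3.62
position: [579.1, -159.1, 94.0]
ee_rot: [-0.082, 0.997, -0.006, 0.014]
contact_force: [-0.5, 0.5, -0.4]
gripper_width: -0.0
```

```bash
python3 st.py
```

```text
3.62 stand xyz [  13.21 -115.44   94.01] F stand [-0.45  0.55 -0.36] [-0.082   0.9965 -0.0056  0.0137]
```

Call:
send_rows(
  steps=[
    [[0.25,0,0.15,0,0],[0,0,0.15,0,0],[0,0,0.1,0,0],[0,0,0.08,0,0],[0,0,0.08,0,0],[0,0,0.08,0,0],[0,0,0.08,0,0]],
  ],
)

```text
clock: 4.2
position: [576.6, -159.7, 86.1]
ee_rot: [-0.082, 0.997, -0.006, 0.014]
contact_force: [-0.2, -0.9, -0.6]
gripper_width: 0.4
```

```bash
python3 st.py
```

```text
4.2 stand xyz [  10.71 -115.71   86.14] F stand [-0.3  -0.87 -0.57] [-0.082   0.9965 -0.0056  0.0138]
```

Call:
send_rows(
  steps=[
    [[0.1,0,0.06,0,0],[0,0,0.06,0,0],[0,0,0.06,0,0],[0,0,0.06,0,0]],
  ],
)

```text
clock: 4.53
position: [576.0, -159.9, 84.9]
ee_rot: [-0.082, 0.996, -0.006, 0.014]
contact_force: [-1.3, 0.8, 4.2]
gripper_width: 0.2
```

```bash
python3 st.py
```

```text
4.53 stand xyz [  10.07 -115.81   84.9 ] F stand [-1.16  0.96  4.22] [-0.0823  0.9965 -0.0059  0.0142]
```

Call:
send_rows(
  steps=[
    [[0,0,0.08,0,0],[0,0,0.08,0,0]],
  ],
)

```text
clock: 4.7
position: [576.3, -159.9, 84.8]
ee_rot: [-0.083, 0.996, -0.006, 0.015]
contact_force: [-2.2, 0.7, 5.8]
gripper_width: -0.1
```

```bash
python3 st.py
```

```text
4.7 stand xyz [  10.39 -115.82   84.81] F stand [-2.07  1.05  5.84] [-0.0826  0.9965 -0.0061  0.0147]
```

Call:
send_rows(
  steps=[
    [[0,0,0.17,0,0],[0.3,0,0.18,0,0],[0.3,0,0.18,0,0],[0.3,0,0.18,0,0]],
  ],
)

```text
clock: 5.03
position: [575.5, -160.1, 84.9]
ee_rot: [-0.084, 0.996, -0.007, 0.024]
contact_force: [0.8, 3.4, 7.3]
gripper_width: 0.0
```

```bash
python3 st.py
```

```text
5.03 stand xyz [   9.56 -115.88   84.92] F stand [1.35 3.2  7.32] [-0.0845  0.9961 -0.0075  0.0244]
```

Call:
send_rows(
  steps=[
    [[0.5,0,0.22,0,0],[0.5,0,0.22,0,0],[0.5,0,0.22,0,0]],
  ],
)

```text
clock: 5.28
position: [573.5, -160.4, 85.3]
ee_rot: [-0.087, 0.995, -0.009, 0.04]
contact_force: [3.1, 4.5, 7.3]
gripper_width: -0.1
```

```bash
python3 st.py
```

```text
5.28 stand xyz [   7.51 -115.93   85.31] F stand [3.73 4.   7.26] [-0.0867  0.9954 -0.0089  0.0398]
```

Call:
send_rows(
  steps=[
    [[0.9,0,0.2,0,0],[0.9,0,0.2,0,0]],
  ],
)

```text
clock: 5.45
position: [564.6, -162.1, 85.0]
ee_rot: [-0.088, 0.995, -0.01, 0.05]
contact_force: [-0.9, 5.5, 8.2]
gripper_width: 0.3
```

```bash
python3 st.py
```

```text
5.45 stand xyz [  -1.56 -116.25   85.  ] F stand [-0.01  5.52  8.16] [-0.0885  0.9948 -0.01    0.05  ]
```

Call:
send_rows(
  steps=[
    [[0.6,0.05,0.18,0,0],[0.6,0.05,0.16,0,0]],
  ],
)

```text
clock: 5.62
position: [557.0, -163.1, 84.3]
ee_rot: [-0.09, 0.994, -0.011, 0.056]
contact_force: [-1.0, -0.2, 5.6]
gripper_width: -0.2
```

```bash
python3 st.py
```

```text
5.62 stand xyz [  -9.19 -115.98   84.29] F stand [-1.   -0.09  5.64] [-0.0898  0.9943 -0.0111  0.0558]
```

Call:
send_rows(
  steps=[
    [[0.3,0,0.1,0,0],[0,0,-0.6,0,0],[0,0,-2,0,0],[0,0,-3,0,0],[0,0,-3,0,0],[3,0,-3,0,0],[4,0,0,0,0],[2,0,0,0,0]],
  ],
)

```text
clock: 6.28
position: [455.1, -178.3, 192.9]
ee_rot: [-0.091, 0.994, -0.012, 0.057]
contact_force: [-1.2, -0.5, -0.2]
gripper_width: -0.3
```

```bash
python3 st.py
python3 - <<'E'
from h import *
A=np.mean([optics.get_image("top")[0].astype(float) for _ in range(4)],0)
B=np.mean([optics.get_image("scene")[0].astype(float) for _ in range(4)],0)
a=cv2.resize(A[220:245,380:405],(400,400),interpolation=cv2.INTER_CUBIC)
b=cv2.rotate(cv2.resize(B[205:230,181:206],(400,400),interpolation=cv2.INTER_CUBIC),cv2.ROTATE_180)
cv2.imwrite("pics/c3.png",np.clip(np.hstack([a,b]),0,255).astype(np.uint8))
E
```

```text
6.28 stand xyz [-112.19 -115.29  192.91] F stand [-1.3  -0.33 -0.2 ] [-0.091   0.9942 -0.0118  0.0566]
```

View pics/c3.png

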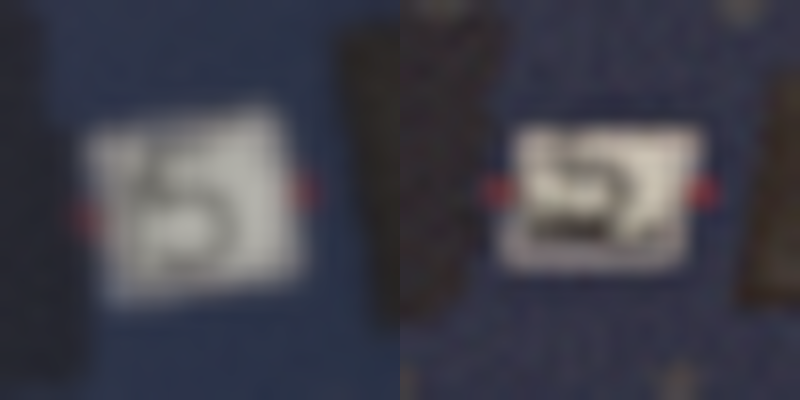

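Call:
send_rows(
  steps=[
    [[0,0,-3,0.02,0],[0,1,-3,0,0],[-0.5,3,0,0,0],[-1,3,0,0,0],[-1,3,0,0,0],[-1,3,0,0,0],[-1,3,0,0,0],[-1,1.5,0,0,0],[0,0,0,0,0]],
  ],
)

```text
clock: 7.43
position: [485.0, 13.9, 251.2]
ee_rot: [-0.08, 0.995, -0.011, 0.053]
contact_force: [1.2, 0.2, -0.3]
gripper_width: 0.2
```

```bash
python3 st.py
```

```text
7.43 stand xyz [-52.95  69.96 251.21] F stand [ 1.21  0.01 -0.28] [-0.0802  0.9953 -0.0113  0.0531]
```

Call:
send_rows(
  steps=[
    [[0,0.2,0.8,0,0],[0,0,0.8,0,0],[0,0,0.4,0,0],[0,0,0.15,0,0],[0,0,0.08,0,0],[0,0,0.08,0,0]],
  ],
)

```text
clock: 7.93
position: [487.9, 14.9, 224.3]
ee_rot: [-0.08, 0.995, -0.012, 0.051]
contact_force: [-0.3, 1.8, 2.9]
gripper_width: -0.0
```

```bash
python3 st.py
```

```text
7.93 stand xyz [-49.96  70.52 224.28] F stand [0.02 1.78 2.88] [-0.0797  0.9954 -0.0115  0.0515]
```

Call:
send_rows(
  steps=[
    [[0.01,0,0.15,0,0],[0.02,0,0.2,0,0],[0.02,0,0.2,0,0],[0.02,0,0.2,0,0],[0.02,0,0.2,0,0]],
  ],
)

```text
clock: 8.35
position: [488.6, 14.0, 217.0]
ee_rot: [-0.079, 0.995, -0.011, 0.054]
contact_force: [-2.2, 2.2, 4.7]
gripper_width: 0.0
```

```bash
python3 st.py
```

```text
8.35 stand xyz [-49.34  69.53 216.96] F stand [-1.85  2.52  4.7 ] [-0.0786  0.9954 -0.0107  0.0539]
```

Call:
send_rows(
  steps=[
    [[0.02,0.01,0.2,0,0],[0.02,0.01,0.2,0,0],[0.02,0.01,0.2,0,0],[0.02,0.01,0.2,0,0],[0.02,0.01,0.2,0,0],[0.02,0.01,0.2,0,0]],
  ],
)

```text
clock: 8.85
position: [488.7, 14.1, 205.2]
ee_rot: [-0.079, 0.995, -0.011, 0.055]
contact_force: [-1.9, 2.4, 5.9]
gripper_width: 0.0
```

```bash
python3 st.py
```

```text
8.85 stand xyz [-49.32  69.58 205.2 ] F stand [-1.53  2.63  5.88] [-0.0792  0.9953 -0.0111  0.0545]
```

Call:
send_rows(
  steps=[
    [[0.01,0,0.1,0,0],[0.01,0,0.1,0,0],[0.01,0,0.1,0,0]],
  ],
)

```text
clock: 9.1
position: [488.7, 14.1, 202.4]
ee_rot: [-0.08, 0.995, -0.011, 0.055]
contact_force: [-3.3, 3.3, 6.1]
gripper_width: 0.0
```

Call:
send_rows(
  steps=[
    [[0.01,0,0.1,0,0],[0.01,0,0.1,0,0],[0.01,0,0.1,0,0]],
  ],
)

```text
clock: 9.35
position: [488.7, 14.1, 200.2]
ee_rot: [-0.08, 0.995, -0.012, 0.055]
contact_force: [-3.5, 3.2, 10.4]
gripper_width: 0.3
```

Call:
send_rows(
  steps=[
    [[0,0,0.08,0,0],[0,0,0.08,0,0]],
  ],
)

```text
clock: 9.52
position: [488.7, 14.1, 200.1]
ee_rot: [-0.08, 0.995, -0.012, 0.055]
contact_force: [-5.3, 2.3, 10.6]
gripper_width: 0.1
```

Call:
send_rows(
  steps=[
    [[0.03,0,0.08,0,0],[0.03,0,0.08,0,0],[0.03,0,0.08,0,0]],
  ],
)

```text
clock: 9.77
position: [488.7, 14.1, 200.3]
ee_rot: [-0.081, 0.995, -0.012, 0.057]
contact_force: [-4.2, 2.3, 8.2]
gripper_width: -0.3
```

Call:
send_rows(
  steps=[
    [[0.02,0,0.08,0,0],[0.02,0,0.08,0,0],[0.02,0,0.08,0,0],[0.02,0,0.08,0,0]],
  ],
)

```text
clock: 10.1
position: [488.7, 14.1, 200.3]
ee_rot: [-0.082, 0.995, -0.013, 0.058]
contact_force: [-3.7, 1.8, 8.6]
gripper_width: -0.3
```

Call:
send_rows(
  steps=[
    [[0.02,0,0.12,0,0],[0.02,0,0.12,0,0],[0.02,0,0.12,0,0]],
  ],
)

```text
clock: 10.35
position: [488.7, 14.1, 200.0]
ee_rot: [-0.083, 0.995, -0.013, 0.06]
contact_force: [-6.6, 3.6, 12.3]
gripper_width: -0.0
```

Call:
send_rows(
  steps=[
    [[0.02,0,0.14,0,0],[0.02,0,0.14,0,0],[0.02,0,0.14,0,0],[0.02,0,0.14,0,0]],
  ],
)

```text
clock: 10.68
position: [488.8, 14.1, 200.0]
ee_rot: [-0.084, 0.994, -0.014, 0.061]
contact_force: [-7.1, 4.0, 13.4]
gripper_width: 0.1
```

Call:
send_rows(
  steps=[
    [[0.02,0,0.14,0,0],[0.02,0,0.14,0,0],[0.02,0,0.14,0,0],[0.02,0,0.14,0,0],[0.02,0,0.14,0,0],[0.02,0,0.14,0,0]],
  ],
)

```text
clock: 11.18
position: [488.8, 14.1, 200.1]
ee_rot: [-0.086, 0.994, -0.014, 0.065]
contact_force: [-7.3, 2.9, 12.6]
gripper_width: -0.1
```

Call:
send_rows(
  steps=[
    [[0,0,0.03,0,0],[0,0,-0.05,0,0],[-0.01,0,-0.1,0,0],[-0.01,0,-0.1,0,0],[-0.01,0,-0.1,0,0],[-0.01,0,-0.1,0,0]],
  ],
)

```text
clock: 11.68
position: [488.7, 14.2, 207.0]
ee_rot: [-0.087, 0.994, -0.015, 0.066]
contact_force: [-2.3, 1.9, 5.2]
gripper_width: 0.0
```

Call:
send_rows(
  steps=[
    [[-0.01,0,-0.1,0,0],[-0.01,0,-0.1,0,0],[-0.01,0,-0.1,0,0],[-0.01,0,-0.1,0,0],[-0.01,0,-0.1,0,0],[-0.01,0,-0.1,0,0]],
  ],
)

```text
clock: 12.18
position: [488.7, 14.2, 213.9]
ee_rot: [-0.087, 0.994, -0.016, 0.067]
contact_force: [-2.1, 1.6, 5.1]
gripper_width: -0.1
```

Call:
send_rows(
  steps=[
    [[-0.01,0,-0.1,0,0],[-0.01,0,-0.1,0,0],[-0.01,0,-0.1,0,0],[-0.01,0,-0.1,0,0]],
  ],
)

```text
clock: 12.52
position: [488.7, 14.2, 218.1]
ee_rot: [-0.088, 0.994, -0.016, 0.067]
contact_force: [-2.5, 1.2, 4.3]
gripper_width: 0.3
```

Call:
send_rows(
  steps=[
    [[-0.01,0,-0.1,0,0],[-0.01,0,-0.1,0,0],[-0.01,0,-0.1,0,0],[-0.01,0,-0.1,0,0],[-0.01,0,-0.1,0,0],[-0.01,0,-0.1,0,0]],
  ],
)

```text
clock: 13.02
position: [488.6, 14.2, 224.5]
ee_rot: [-0.088, 0.994, -0.016, 0.067]
contact_force: [-0.7, -0.1, 2.6]
gripper_width: -0.0
```

Call:
send_rows(
  steps=[
    [[0,0,-0.1,0,0],[0,0,-0.1,0,0],[0,0,-0.15,0,0],[0,0,-0.15,0,0]],
  ],
)

```text
clock: 13.35
position: [487.0, 13.8, 228.2]
ee_rot: [-0.087, 0.994, -0.016, 0.065]
contact_force: [-0.5, -0.1, 0.7]
gripper_width: 0.5
```

Call:
send_rows(
  steps=[
    [[0,0,-1,0,0],[0,0,-2,0,0],[1,0,-2,0,0],[3,0,0,0,0],[3,0,0,0,0],[0,0,0,0,0]],
  ],
)

```text
clock: 13.85
position: [408.0, 1.2, 266.8]
ee_rot: [-0.086, 0.994, -0.018, 0.06]
contact_force: [-0.3, -0.4, -0.4]
gripper_width: -0.0
```

```bash
python3 st.py
python3 - <<'E'
from h import *
im=optics.get_image("top")[0];s=optics.get_image("scene")[0]
A=im
a=cv2.resize(im[185:325,240:430],None,fx=2.1,fy=2.1);b=cv2.resize(s[130:340,150:350],(400,420))
w=cv2.resize(im[220:245,380:405],(150,150),interpolation=cv2.INTER_CUBIC)
o=np.zeros((460,800,3),np.uint8);o[:a.shape[0],:a.shape[1]]=a;o[:420,400:]=b;o[300:450,:150]=w
cv2.imwrite("pics/end.png",o)
hsv=cv2.cvtColor(s,cv2.COLOR_BGR2HSV)
for q in(cv2.imread("pics/scene0.png"),s):
    h=cv2.cvtColor(q,cv2.COLOR_BGR2HSV);m=(((h[...,0]<10)|(h[...,0]>170))&(h[...,1]>150))[135:175,245:290];v,u=np.nonzero(m);print(u.mean(),v.mean(),len(u))
E
```

```text
13.85 stand xyz [-130.98   69.35  266.78] F stand [-0.32 -0.39 -0.37] [-0.0861  0.9943 -0.0177  0.0597]
21.09785202863962 17.29832935560859 419
21.083932853717027 17.35251798561151 417
```

View pics/end.png

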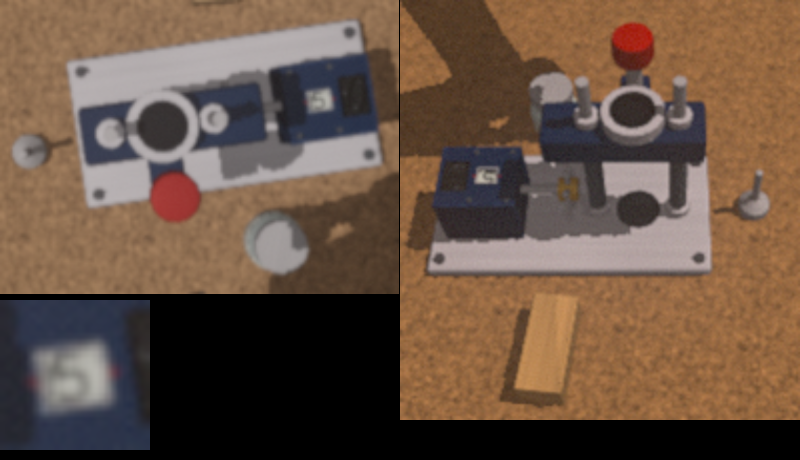

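The final picture shows 5 in the window and the carriage back at the top, with the grip at the same pixel as at the start. The jar, offcut and drill bit are where they were, and the arm is clear.

```bash
python3 -c "
from bench import job;print(job.job_done())"
```

```text
the job is handed in; nothing more can be done
None
```

The depth stop is set to 5. I pushed the carriage down onto it, held it there and eased it back up, and handed the job in at about 14 s on the robot's clock.

- **Thumbwheel:** it showed 6 at the start. One stroke of about 20 mm towards the stand's -x turned it to 5. The highest pressing force I read was about 8 N. The 5 is centred in the window in both cameras, and it still was after the press.
- **Landing:** I felt the stop about 24 mm down, where the height stopped changing and the force rose above the spring's. I held it there for about 1.8 s with 8 to 13 N total. By my estimate of the spring force, that is about 2 to 7 N on the stop, below the 15 N limit.
- **Return:** the carriage came up at about 15 mm/s with the fingertip in contact all the way. The grip is back at its starting pixel to within 0.1 px, the jar, offcut and drill bit look unmoved, and the last force reading was about zero.

**Checks that were off:**
- The tool tilted to about 6–7° during the stroke and stayed that way, so the grip was pressed with the fingertip's edge and some sideways force, up to about 7 N.
- Midway through the hold, the force on the stop fell to about 2 N for 0.3 to 0.8 s, so I pressed a little harder.
- I only read the force at the end of each move, so brief peaks in between were not seen.

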